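# Open both trays of a chest with an alternating push-push lock

## Robot

A 7-joint arm with a two-finger parallel gripper is mounted at the origin on the work surface. World frame = base frame: x ahead of the robot, y to its left, z up, the work surface at z = 0. Lengths are in m, angles in rad, forces in N, time in s.
With the tool pointing down it reaches from about 0.35 to 0.9 m from the base axis. Payload 7.2 kg.
Tool frame: the origin (TCP) lies midway between the tips of the shut fingers; the grasp point (between the pads) lies 19 mm behind it; z points along the fingers, y is the line along which they close (so a half turn about z gives the same grasp; the last joint's range is limited). The gripper opens to 88 mm and grips with 3 to 60 N. Pads are 20 mm wide; open, the fingers measure 115 mm over their backs; the gripper's body (75 mm by 178 mm) begins 61 mm behind the grasp point.
Start: joints at [1.125, 0.411, -0.013, 1.596, 0.006, 1.134, -0.082], TCP at [0.231, -0.581, 0.183] pointing down, gripper open.
Joint ranges: [-2.95, 2.95], [-0.29, 1.99], [-1.47, 1.44], [0.14, 2.54], [-1.03, 4.17], [0.13, 1.85], [-2.86, 2.86]. Speed limits (rad/s): [2.39, 2.39, 3.01, 3.01, 3.14, 3.14, 3.14].

## Interface

Orientations are given as a rotation vector (axis times angle).
In Python, from workcell import sensors, optics, order gives the robot as it stands. The module is installed in compiled form; this text tells all that it offers.
- The arm moves only by the shell command python3 -m pendant 'ROWS' [FORCE]. ROWS is JSON, a list of rows, each an object of numbers: "wx", "wy", "wz": the turn, a rotation vector about the tool's x, y, z in degrees; "dx", "dy", "dz": the shift along the tool's x, y, z in mm; "gripper": the gripper's target within -1 to 1 (fully open at 1, half-way at 0, shut at -1). In form: [{"wx": .., "wy": .., "wz": .., "dx": .., "dy": .., "dz": .., "gripper": ..}, ...]. A call has 1 to 8 rows; each row is the pose to reach, as a shift and turn from the pose commanded when the call began, along the tool's axes at that moment; what a row does not reach only later rows make up. A row lasts 1/8 s, in which the tool goes at most 62.5 mm and 10.7 degrees, less where a joint would pass 70% of its speed; a pose out of reach is approached as far as the arm can. A call with a gripper value outside its range is refused whole. The fingers move at their own pace and stop on an object; FORCE is the grip in N (left out, the last holds). Time passes only in rows, so rows that repeat a pose let the fingers close. It gives the time, the measured TCP pose, the force, the opening and the grip force at its end, in the units of the state.
- sensors.sense(): the state, without advancing time (a new reading comes with each control period).
- optics.camera(name): name is "scene" or "top" or "wrist"; returns a dict with "frame" (400x640x3 uint8, red, green, blue), "fx", "fy", "cx", "cy" (pixels), "dist_coeffs" ([k1, k2, p1, p2, k3] as OpenCV has them; the pictures are not rectified), "T" (4x4, takes a point from camera to world coordinates). Camera axes: x right, y down, z forward; pixel columns grow to the right and rows downward; lengths in m; the calibration is good to about 2 mm. A picture is of the moment at which its call begins. There is no depth.
- order.finish_job(): hands the job in; it is judged then, once.
The state is a dict: "time": time; "qpos": joint angles; "dq": joint speeds; "effort": joint torques, N m; "position": TCP position; "tool_rot": TCP orientation; "wrist_force": force on the tool from outside, world axes, zero at the start; "ft_torque": the same for the moment, N m; "grip_width": opening from 0.0 (shut) to 1.0 (fully open); "grasp_force": force on a finger pad.
Only numpy, scipy, OpenCV 4.12 (cv2) and the standard library are available. Lean on these libraries where they do the work, as an engineer would, in place of code of your own. Each camera call takes 0.05 s, during which the arm holds its last target. There are 200 camera calls.

## Task

Pull both trays of the little wooden chest right out to their stops, so that the cleaned clock parts can be sorted. The brass button on top works a hidden lock that always holds one of the two shut trays and frees the other, and each full press swaps them: tug to feel which tray is free and open it first, then press the button and open the other. Leave the other things on the bench as they are.

Things in the scene. Friction and masses are not known exactly. Their poses are not given: they have to be found in the camera images.
- chest: wooden two-tray chest, fixed, 180 mm deep (x), 332 wide (y; top board 344), 90 high; origin: middle of its footprint on the bench; z up; its -x side is the front and faces away from the robot (yaw near pi). Trays side by side, centred at y = +102.5 mm (left) and -102.5 mm (right) of its frame, slide out along its -x, away from the robot. The button stands on top between them
- tray_left_pull (a point): grip point on the left tray's pull (chest's +y side): upright brass tab 12 mm thick (along chest y), 39 to 69 mm above the bench, reaching 43 mm out from the tray's front plate, with a 20 mm round bead at its outer end. Point: mid-height (54 mm), 26 mm in front of the plate; moves with the tray. Shut: (-116, 102.5, 54) mm in the chest frame. Pinch it from above across chest y
- tray_right_pull (a point): the same point on the right tray's pull (chest's -y); shut, it lies at (-116, -102.5, 54) mm in the chest frame
- tray_left (a joint): how far the left tray is out, m: 0 shut, 0.080 at its stop. A free tray slides with 1 to 2 N and stays where it is left. A locked shut tray gives 3 mm of play and then stops dead
- tray_right (a joint): the same for the right tray
- button_top (a point): centre of the top of the brass mushroom button (cap 40 mm across, slightly domed), 124 mm above the bench at (-10, 0, 124) mm in the chest frame when up
- button (a joint): how far the button is pressed, m: 0 up, 0.016 on its stop; 1 N to start, about 4 N at the bottom, with a small bump of up to 3 N more near 12 mm. Press to the bottom and let up for one swap of the lock. It always springs back to the same height, so it does not show the lock's state. Press only with each tray either shut or more than 20 mm out
- hammer: bystander: boxwood hammer lying on the bench, 200 mm long, head 75 mm wide, 36 mm high; origin on the bench near its middle
- spandrel: bystander: flat cast brass corner ornament, 100 mm, 19 mm high; origin on the bench at its middle
- screw_tin: bystander: round blued steel tin, 76 mm across, 42 mm high; origin at the centre of its underside
- depthing_tool: bystander: steel depthing tool, 110 x 62 mm with a brass thumbscrew, 34 mm high; origin on the bench at its middle

How it is judged:
By the outcome, as a careful person would: the job done as asked, in the order asked, and still so for the second after the job is handed in, with the robot touching nothing.
It also fails if it takes over 62 s, if anything falls off the work surface, if the arm or the gripper's body presses on something with over 40 N, if the wrist force passes 120 N, or if a joint passes its speed limit or range.

## Working session

There is one attempt and no reset: what is moved stays moved. The work goes in short steps, Python scripts to look and compute and a shell command to move; the robot and the scene stay as the last step left them, time stands still between calls to the robot, and variables do not carry over. Pictures are saved under pics/ and viewed, at most 10 in all, crops included, and the job is handed in when it is done.

```bash
mkdir -p pics
python3 - <<'E'
from workcell import sensors, optics
import cv2
for n in ("scene","top"):
    c=optics.camera(n); cv2.imwrite(f"pics/{n}0.png",c["frame"][:,:,::-1])
    print(n,c["fx"],c["fy"],c["cx"],c["cy"],c["dist_coeffs"],c["T"])
print(sensors.sense())
E
```

```text
scene 472.6358842329186 472.6358842329186 312.8036922370398 191.27136988971574 [-0.10672904  0.          0.          0.          0.        ] [[ 0.72700981  0.58444439 -0.36039075  0.99464176]
 [ 0.68653063 -0.62752748  0.36726687 -0.44114574]
 [-0.01150804 -0.5144259  -0.85745761  1.21387196]
 [ 0.          0.          0.          1.        ]]
top 398.8874863814851 398.8874863814851 318.43973252791363 199.4536406153547 [-0.07635372  0.          0.          0.          0.        ] [[-0.02773773 -0.98301445  0.18141999  0.35805384]
 [-0.99955353  0.02929199  0.00589296  0.03141812]
 [-0.01110702 -0.18117554 -0.98338805  0.98032087]
 [ 0.          0.          0.          1.        ]]
{'time': 0.1, 'qpos': array([ 1.1248328 ,  0.41184667, -0.01270531,  1.59695199,  0.00562464,
        1.13431225, -0.08220748]), 'dq': array([-8.10837806e-04, -2.49588925e-03,  2.80648115e-05, -2.93667961e-03,
       -7.62533833e-04, -8.58443276e-04, -7.89470409e-04]), 'effort': array([ 2.93902049e-03, -5.89095140e+01,  6.43896405e-01, -2.91709507e+01,
       -5.38031815e-02,  1.45353796e-02,  2.42891139e-05]), 'position': array([ 0.23028358, -0.58047194,  0.18258002]), 'tool_rot': array([-3.08431162e+00, -5.89632047e-01,  6.35323102e-04]), 'wrist_force': array([ 0.20523992, -0.13226749,  0.88357476]), 'ft_torque': array([0.04143549, 0.00046249, 0.0315673 ]), 'grasp_force': 0.0, 'grip_width': 0.9999278421457873}
```

View pics/scene0.png

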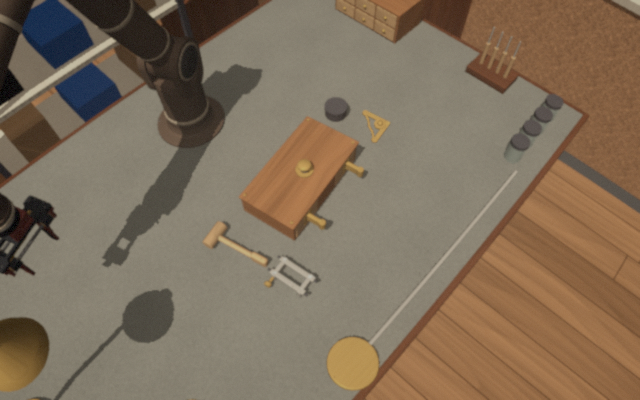

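View pics/top0.png

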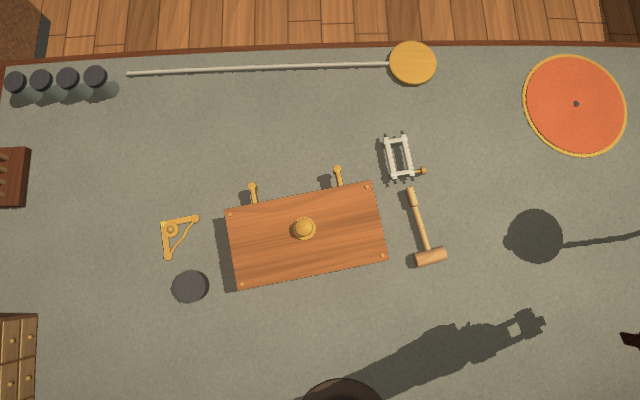

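The top view shows the chest with its button near (303,228) and its pull beads near (252,186) and (337,169). The depthing tool is at (400,157), the hammer at (425,230), the tin at (190,287) and the spandrel at (177,235). I'll enlarge the chest for a closer reading.

Run:
```python
import cv2
i=cv2.imread("pics/top0.png")[125:305,210:450]
cv2.imwrite("pics/crop.png",cv2.resize(i,None,fx=3.3,fy=3.3,interpolation=cv2.INTER_CUBIC))
```

```text
(no output)
```

View pics/crop.png

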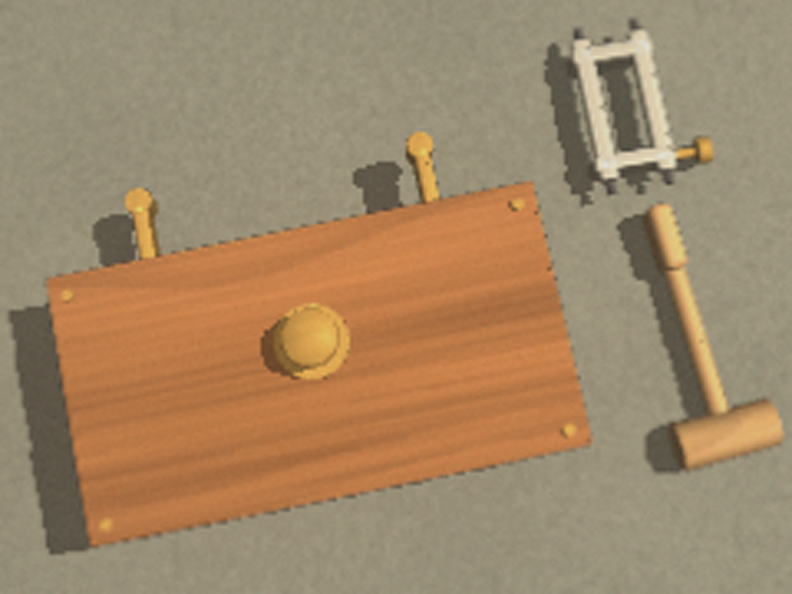

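The crop shows the board corners at (48,281), (534,183), (590,442) and (92,546), the button at (308,338), and the beads at (139,201) and (420,146).

```bash
cat > h.py <<'E'
import numpy as np, cv2
from scipy.spatial.transform import Rotation as R
from scipy.optimize import least_squares
from workcell import sensors, optics
def proj(c,P):
    Ti=np.linalg.inv(c["T"]); K=np.array([[c["fx"],0,c["cx"]],[0,c["fy"],c["cy"]],[0,0,1]])
    return cv2.projectPoints(np.float64(P),cv2.Rodrigues(Ti[:3,:3])[0],Ti[:3,3],K,np.array(c["dist_coeffs"]))[0][:,0]
def w(p,P):
    P=np.float64(P); a=p[2]; return np.c_[p[0]+np.cos(a)*P[:,0]-np.sin(a)*P[:,1], p[1]+np.sin(a)*P[:,0]+np.cos(a)*P[:,1],P[:,2]]
def rows(target,yaw):
    """shift in tool mm and turn in deg to reach a tool-down pose; tool y along direction yaw (mod pi)"""
    s=sensors.sense(); R0=R.from_rotvec(s["tool_rot"])
    out=[]
    for k in (0,np.pi):
        y=np.array([np.cos(yaw+k),np.sin(yaw+k),0]); z=np.array([0,0,-1.]); x=np.cross(y,z)
        out.append((R0.inv()*R.from_matrix(np.c_[x,y,z])).as_rotvec(degrees=True).round(1))
    print("d",(R0.inv().apply(np.array(target)-s["position"])*1000).round(1),"turn",min(out,key=np.linalg.norm), "q7",s["qpos"][6].round(2))
E
python3 - <<'E'
from h import *
c=optics.camera("top")
px=np.array([[48,281],[534,183],[590,442],[92,546],[308,338],[139,201],[420,146]])/3.3+[210,125]
M=np.array([[-90,-172,90],[-90,172,90],[90,172,90],[90,-172,90],[-10,0,122],[-123,-102.5,66],[-123,102.5,66]])/1000
f=lambda p:(proj(c,w(p,M))-px).ravel()
r=least_squares(f,[.5,.05,3.1]); p=r.x; print(p,np.degrees(p[2]),r.fun.reshape(-1,2).round(1))
np.save("p.npy",p)
P=w(p,np.array([[-116,102.5,54],[-116,-102.5,54],[-10,0,124]])/1000); print(P.round(3))
for t in P: rows(t+[0,0,.1],p[2]+np.pi/2)
E
```

```text
[0.44815011 0.06823923 3.31371722] 189.8620111171391 [[-0.9 -1.5]
 [-0.4 -1.4]
 [ 0.5 -2.3]
 [-1.3 -2.6]
 [ 0.4 -1. ]
 [ 0.8  5. ]
 [ 1.   4.5]]
[[ 0.58  -0.013  0.054]
 [ 0.545  0.189  0.054]
 [ 0.458  0.07   0.124]]
d [ 534.4 -398.7   29.2] turn [-0.1  0.  11.8] q7 -0.08
d [ 576.2 -599.3   29.4] turn [-0.1  0.  11.8] q7 -0.08
d [ 451.5 -520.7  -40.7] turn [-0.1  0.  11.8] q7 -0.08
```

Run:
```python
from h import *
c=optics.camera("top")
px=np.array([[48,281],[534,183],[590,442],[92,546],[308,338],[139,201],[420,146]])/3.3+[210,125]
M=np.array([[-90,-172,90],[-90,172,90],[90,172,90],[90,-172,90],[-10,0,122],[-133,-102.5,66],[-133,102.5,66]])/1000
f=lambda p:(proj(c,w(p,M))-px).ravel()
r=least_squares(f,[.5,.05,3.1]); p=r.x; print(p,np.degrees(p[2]),r.fun.reshape(-1,2).round(1))
np.save("p.npy",p)
P=w(p,np.array([[-116,102.5,54],[-116,-102.5,54],[-10,0,124]])/1000); print(P.round(3))
for t in P: rows(t+[0,0,.12-.019],p[2]+np.pi/2)
```

```text
[0.44563468 0.06779952 3.31371524] 189.86189748953052 [[-0.8 -0.4]
 [-0.2 -0.4]
 [ 0.8 -1.2]
 [-1.1 -1.5]
 [ 0.7  0.2]
 [ 0.2  1.9]
 [ 0.4  1.5]]
[[ 0.577 -0.013  0.054]
 [ 0.542  0.189  0.054]
 [ 0.455  0.07   0.124]]
d [ 531.9 -399.2   28.2] turn [-0.1  0.  11.8] q7 -0.08
d [ 573.8 -599.9   28.4] turn [-0.1  0.  11.8] q7 -0.08
d [ 449.1 -521.3  -41.7] turn [-0.1  0.  11.8] q7 -0.08
```

Run:
```python
from h import *
def ray(c,uv):
    K=np.array([[c["fx"],0,c["cx"]],[0,c["fy"],c["cy"]],[0,0,1]])
    n=cv2.undistortPoints(np.float64([[uv]]),K,np.array(c["dist_coeffs"]))[0,0]
    d=c["T"][:3,:3]@np.r_[n,1]; return c["T"][:3,3],d/np.linalg.norm(d)
t,s=optics.camera("top"),optics.camera("scene")
a,u=ray(t,(575,105)); b,v=ray(s,(12,355))
k=np.linalg.lstsq(np.c_[u,-v],b-a,rcond=None)[0]; print(a+k[0]*u,b+k[1]*v)
a,u=ray(t,(535,235)); print("shadow",a-u*a[2]/u[2])
```

```text
[ 0.63419138 -0.42549877  0.33524112] [ 0.5400797  -0.67736719  0.47335609]
shadow [ 4.32306697e-01 -5.02144430e-01  1.11022302e-16]
```

```bash
python3 -m pendant '[{"wz":4,"dx":42,"dy":-48,"dz":-20,"gripper":1},{"wz":8,"dx":84,"dy":-96,"dz":-37,"gripper":1},{"wz":11.8,"dx":126,"dy":-144,"dz":-37,"gripper":1},{"wz":11.8,"dx":168,"dy":-192,"dz":-37,"gripper":1},{"wz":11.8,"dx":210,"dy":-240,"dz":-37,"gripper":0.3},{"wz":11.8,"dx":252,"dy":-288,"dz":-37,"gripper":0.2},{"wz":11.8,"dx":294,"dy":-336,"dz":-37,"gripper":0.2},{"wz":11.8,"dx":335,"dy":-384,"dz":-37,"gripper":0.2}]' 20
python3 - <<'E'
from h import *
p=np.load("p.npy")
P=w(p,np.array([[-116,102.5,54],[-116,-102.5,54],[-10,0,124]])/1000)
rows(P[0]+[0,0,.15-.019],p[2]+np.pi/2)
E
```

```text
d [ 531.9 -399.4   -1.7] turn [-0.   0.  11.8] q7 -0.08invalid input
```

```bash
python3 -m pendant '[{"wx":0,"wy":0,"wz":4,"dx":42,"dy":-48,"dz":-20,"gripper":1},{"wx":0,"wy":0,"wz":8,"dx":84,"dy":-96,"dz":-37,"gripper":1},{"wx":0,"wy":0,"wz":11.8,"dx":126,"dy":-144,"dz":-37,"gripper":1},{"wx":0,"wy":0,"wz":11.8,"dx":168,"dy":-192,"dz":-37,"gripper":1},{"wx":0,"wy":0,"wz":11.8,"dx":210,"dy":-240,"dz":-37,"gripper":0.3},{"wx":0,"wy":0,"wz":11.8,"dx":252,"dy":-288,"dz":-37,"gripper":0.2},{"wx":0,"wy":0,"wz":11.8,"dx":294,"dy":-336,"dz":-37,"gripper":0.2},{"wx":0,"wy":0,"wz":11.8,"dx":335,"dy":-384,"dz":-37,"gripper":0.2}]' 20
python3 - <<'E'
from h import *
p=np.load("p.npy")
P=w(p,np.array([[-116,102.5,54],[-116,-102.5,54],[-10,0,124]])/1000)
rows(P[0]+[0,0,.15-.019],p[2]+np.pi/2)
E
```

```text
time: 1.3
position: [0.396, -0.1125, 0.2207]
tool_rot: [3.129, 0.269, 0.002]
wrist_force: [1.3, -0.2, 0.5]
grip_width: 0.607
grasp_force: 0.0
d [195.7 -66.7  35.9] turn [ 0.1 -0.1 -0. ] q7 -1.25
```

```bash
python3 -m pendant '[{"wx":0,"wy":0,"wz":0,"dx":60,"dy":-20,"dz":0,"gripper":0.2},{"wx":0,"wy":0,"wz":0,"dx":115,"dy":-40,"dz":0,"gripper":0.2},{"wx":0,"wy":0,"wz":0,"dx":165,"dy":-56,"dz":20,"gripper":0.2},{"wx":0,"wy":0,"wz":0,"dx":195,"dy":-66,"dz":36,"gripper":0.2},{"wx":0,"wy":0,"wz":0,"dx":195,"dy":-66,"dz":36,"gripper":0.2},{"wx":0,"wy":0,"wz":0,"dx":195,"dy":-66,"dz":36,"gripper":0.2}]' 20
python3 - <<'E'
from h import *
p=np.load("p.npy")
P=w(p,np.array([[-116,102.5,54],[-116,-102.5,54],[-10,0,124]])/1000)
rows(P[0]+[0,0,-.019],p[2]+np.pi/2)
c=optics.camera("wrist"); cv2.imwrite("pics/w1.png",c["frame"][:,:,::-1])
print(proj(c,w(p,np.array([[-90,102.5,69],[-116,102.5,69],[-133,102.5,69],[-90,172,90]])/1000)).round())
E
```

```text
time: 2.05
position: [0.5758, -0.0164, 0.1844]
tool_rot: [3.13, 0.269, -0.001]
wrist_force: [-0.1, -0.2, 0.1]
grip_width: 0.598
grasp_force: 0.0
d [  2.3  -2.8 149.4] turn [ 0.  0. -0.] q7 -1.61
[[317. 203.]
 [317. 182.]
 [317. 168.]
 [378. 208.]]
```

View pics/w1.png

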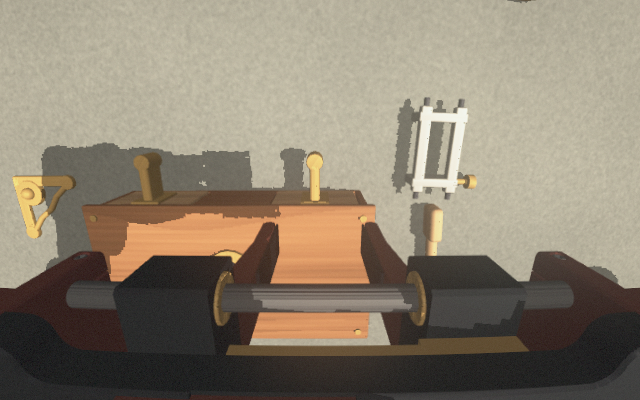

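The wrist view shows the left pull from (315,200) to its bead at (315,160), within about 2 mm of the prediction. The way down is clear.

```bash
python3 -m pendant '[{"wx":0,"wy":0,"wz":0,"dx":2,"dy":-4,"dz":45,"gripper":0.2},{"wx":0,"wy":0,"wz":0,"dx":2,"dy":-4,"dz":90,"gripper":0.2},{"wx":0,"wy":0,"wz":0,"dx":2,"dy":-4,"dz":125,"gripper":0.2},{"wx":0,"wy":0,"wz":0,"dx":2,"dy":-4,"dz":149,"gripper":0.2},{"wx":0,"wy":0,"wz":0,"dx":2,"dy":-4,"dz":149,"gripper":0.2},{"wx":0,"wy":0,"wz":0,"dx":2,"dy":-4,"dz":149,"gripper":-1},{"wx":0,"wy":0,"wz":0,"dx":2,"dy":-4,"dz":149,"gripper":-1},{"wx":0,"wy":0,"wz":0,"dx":2,"dy":-4,"dz":149,"gripper":-1}]' 20
python3 -m pendant '[{"wx":0,"wy":0,"wz":0,"dx":0,"dy":0,"dz":0,"gripper":-1},{"wx":0,"wy":0,"wz":0,"dx":0,"dy":0,"dz":0,"gripper":-1}]' 20
```

```text
time: 3.1
position: [0.5782, -0.0118, 0.0364]
tool_rot: [3.13, 0.269, 0.003]
wrist_force: [1.2, -0.1, -0.3]
grip_width: 0.297
grasp_force: 0.0
time: 3.35
position: [0.5777, -0.0116, 0.0355]
tool_rot: [3.13, 0.27, 0.0]
wrist_force: [-0.7, -0.1, -0.6]
grip_width: 0.07
grasp_force: 0.0
```

Run:
```python
from h import *
print(sensors.sense()["grip_width"],sensors.sense()["grasp_force"])
for n in("scene","wrist"):
    c=optics.camera(n);f=c["frame"][:,:,::-1]
    cv2.imwrite(f"pics/{n}2.png",f if n=="wrist" else cv2.resize(f[90:250,220:440],None,fx=3.5,fy=3.5,interpolation=2))
```

```text
0.07014456952230869 0.0
```

View pics/scene2.png

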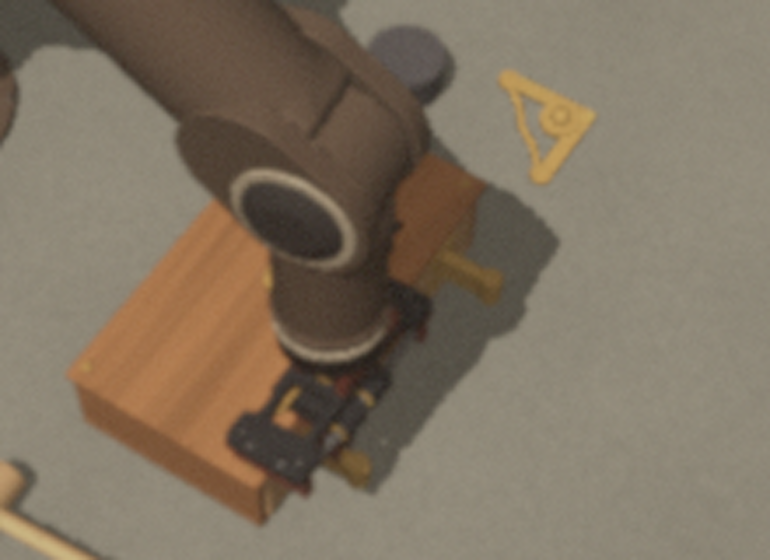

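View pics/wrist2.png

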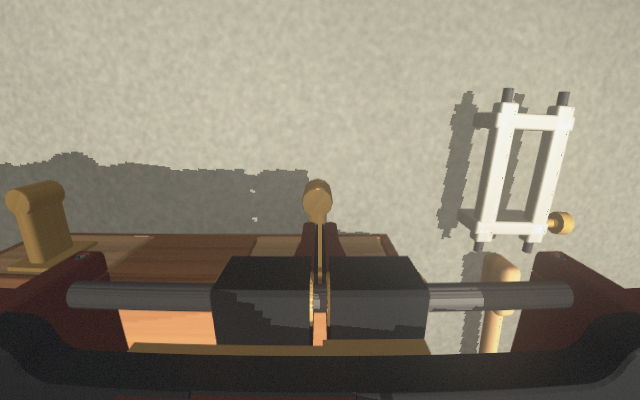

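The wrist view shows the fingers around the tab behind the bead at (318,200). The close may still be going on, so I'll hold the pose and read the width again.

```bash
python3 -m pendant '[{"wx":0,"wy":0,"wz":0,"dx":0,"dy":0,"dz":0,"gripper":-1},{"wx":0,"wy":0,"wz":0,"dx":0,"dy":0,"dz":0,"gripper":-1},{"wx":0,"wy":0,"wz":0,"dx":0,"dy":0,"dz":0,"gripper":-1}]' 20
```

```text
time: 3.82
position: [0.5776, -0.0116, 0.0353]
tool_rot: [3.13, 0.27, -0.0]
wrist_force: [-0.1, 0.1, 0.0]
grip_width: 0.002
grasp_force: 0.0
```

Run:
```python
from h import *
c=optics.camera("wrist");f=c["frame"][:,:,::-1]
cv2.imwrite("pics/w3.png",cv2.resize(f[150:350,220:420],None,fx=3,fy=3,interpolation=2))
s=sensors.sense(); Rm=R.from_rotvec(s["tool_rot"]).as_matrix()
print("tcp,grasp px",(proj(c,[s["position"],s["position"]-.019*Rm[:,2]])-[220,150])*3)
p=np.load("p.npy")
print(((proj(c,w(p,np.array([[-90,102.5,69],[-116,102.5,69],[-133,102.5,69],[-90,172,90]])/1000))-[220,150])*3).round())
print(c["T"][:3,3]-s["position"])
```

```text
tcp,grasp px [[297.07035417 205.13256369]
 [296.91578257 233.49129485]]
[[304. 366.]
 [304. 261.]
 [304. 188.]
 [642. 418.]]
[0.07440883 0.01234032 0.20073683]
```

View pics/w3.png

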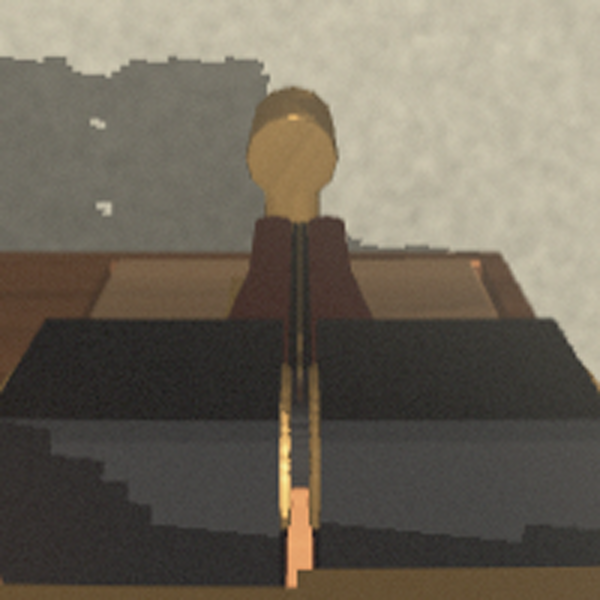

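The fingers have shut completely, so the tab is not between the pads. They hide its inner part and end at crop row 215, as if they were above it. I'll triangulate the bead and button from the views to check the geometry.

Run:
```python
from h import *
s=sensors.sense(); cw=optics.camera("wrist"); ct=optics.camera("top"); cs=optics.camera("scene")
def M(r,t): m=np.eye(4); m[:3,:3]=R.from_rotvec(r).as_matrix(); m[:3,3]=t; return m
X=np.linalg.inv(M(s["tool_rot"],s["position"]))@cw["T"]; print("cam in tool",X.round(3))
c1=dict(cw); c1["T"]=M([3.13,.269,-.001],[.5758,-.0164,.1844])@X
def tri(obs):
    f=lambda P:np.concatenate([proj(c,[P])[0]-uv for c,uv in obs])
    r=least_squares(f,[.58,0,.07]); return r.x.round(4),r.fun.round(1)
b=[(ct,(337.3,168.5)),(c1,(315,158)),(cw,(317.3,201.7))]
print("bead all",tri(b),"w-only",tri(b[1:]),"top+w3",tri([b[0],b[2]]))
print("other bead top+w1",tri([(ct,(252,185.5)),(c1,(148,160))]))
print("corner",tri([(ct,(371.8,180.5)),(c1,(375,207))]))
print("button top+scene",tri([(ct,(303.5,226.5)),(cs,(305,166))]), "corner top+scene",tri([(ct,(371.8,180.5)),(cs,(295,221))]))
print("bead top+scene",tri([(ct,(337.3,168.5)),(cs,(320,219))]))
print("tip at w3 crop(300,217)", tri([(cw,(320,222.3)),(cw,(320,222.3))]))
```

```text
cam in tool [[-0.002 -0.962 -0.272  0.075]
 [ 1.    -0.002 -0.001  0.001]
 [ 0.    -0.272  0.962 -0.201]
 [ 0.     0.     0.     1.   ]]
bead all (array([ 0.6021, -0.0067,  0.0703]), array([-1.3, -1.4, -0.3,  2.6,  0.4, -1. ])) w-only (array([ 0.6081, -0.0057,  0.092 ]), array([-0.6,  0. ,  0.3, -0. ])) top+w3 (array([ 0.5999, -0.0069,  0.0655]), array([-1.2,  0.1,  0.3,  0.1]))
other bead top+w1 (array([0.567 , 0.1941, 0.0558]), array([ 0.,  0., -0., -0.]))
corner (array([ 0.5633, -0.0844,  0.084 ]), array([-1.3,  0.4,  0.7, -0. ]))
button top+scene (array([0.4594, 0.072 , 0.1163]), array([-0.6, -0.4, -0.8,  0.2])) corner top+scene (array([ 0.559 , -0.0775,  0.1223]), array([-2.3, -1.5, -3.2,  0.6]))
bead top+scene (array([ 0.5945, -0.0086,  0.0866]), array([-0.1, -0.1, -0.1,  0. ]))
tip at w3 crop(300,217) (array([ 0.5869, -0.0107,  0.0673]), array([-0.,  0., -0.,  0.]))
```

```bash
python3 -m pendant '[{"wx":0,"wy":0,"wz":0,"dx":0,"dy":0,"dz":2,"gripper":-1},{"wx":0,"wy":0,"wz":0,"dx":0,"dy":0,"dz":4,"gripper":-1},{"wx":0,"wy":0,"wz":0,"dx":0,"dy":0,"dz":4,"gripper":-1}]' 20
python3 -c "
from workcell import sensors as s
d=s.sense();print(d['wrist_force'],d['grip_width'],d['position'])"
```

```text
time: 4.4
position: [0.5774, -0.0116, 0.0311]
tool_rot: [-3.13, -0.27, 0.001]
wrist_force: [-0.3, 0.2, 0.4]
grip_width: 0.006
grasp_force: 0.0
[-0.2728641   0.22386629  0.37728991] 0.005803689659527955 [ 0.57742577 -0.01161773  0.03107555]
```

```bash
for k in 1 2; do python3 -m pendant '[{"wx":0,"wy":0,"wz":0,"dx":0,"dy":0,"dz":2,"gripper":-1},{"wx":0,"wy":0,"wz":0,"dx":0,"dy":0,"dz":4,"gripper":-1},{"wx":0,"wy":0,"wz":0,"dx":0,"dy":0,"dz":6,"gripper":-1},{"wx":0,"wy":0,"wz":0,"dx":0,"dy":0,"dz":6,"gripper":-1}]' 20 | grep -E "position|force"; done
python3 - <<'E'
from h import *
c=optics.camera("wrist");f=c["frame"][:,:,::-1]
cv2.imwrite("pics/w4.png",cv2.resize(f[100:350,170:470],None,fx=2.4,fy=2.4,interpolation=2))
E
```

```text
position: [0.5828, -0.0108, 0.0297]
wrist_force: [0.3, -0.6, 25.2]
grasp_force: 12.6
position: [0.589, -0.0098, 0.0292]
wrist_force: [1.4, 0.9, 56.8]
grasp_force: 27.8
```

View pics/w4.png

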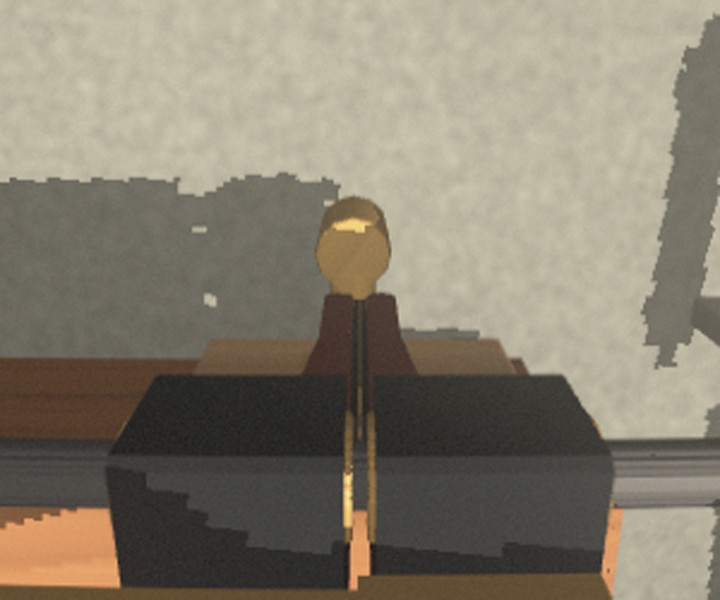

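The wrist view still shows the shut fingers ending over the tab behind the bead. With the contact reading, this means the tips rest on the tab's top at a reported z of about 0.030. The real tips are therefore about 39 mm above the reported TCP. I'll lift, open, and go down about 30 mm below that contact, shifted 2 mm in y.

```bash
python3 -m pendant '[{"wx":0,"wy":0,"wz":0,"dx":0,"dy":0,"dz":-15,"gripper":-1},{"wx":0,"wy":0,"wz":0,"dx":0,"dy":-2,"dz":-40,"gripper":-1},{"wx":0,"wy":0,"wz":0,"dx":0,"dy":-2,"dz":-40,"gripper":0},{"wx":0,"wy":0,"wz":0,"dx":0,"dy":-2,"dz":-40,"gripper":0},{"wx":0,"wy":0,"wz":0,"dx":0,"dy":-2,"dz":-40,"gripper":0},{"wx":0,"wy":0,"wz":0,"dx":0,"dy":-2,"dz":-40,"gripper":0}]' 20
python3 - <<'E'
from h import *
p=np.load("p.npy")
P=w(p,np.array([[-116,102.5,54],[-116,-102.5,54],[-10,0,124]])/1000)
rows(P[0]+[0,0,0],p[2]+np.pi/2)
c=optics.camera("wrist");f=c["frame"][:,:,::-1]; print(c["fx"])
cv2.imwrite("pics/w5.png",cv2.resize(f[100:350,170:470],None,fx=2.4,fy=2.4,interpolation=2))
E
```

```text
time: 6.2
position: [0.5768, -0.0097, 0.0585]
tool_rot: [-3.13, -0.27, 0.002]
wrist_force: [0.1, -0.5, -0.1]
grip_width: 0.42
grasp_force: 0.0
d [0.1 3.7 4.5] turn [-0.   0.1 -0. ] q7 -1.69
275.8504639290895
```

View pics/w5.png

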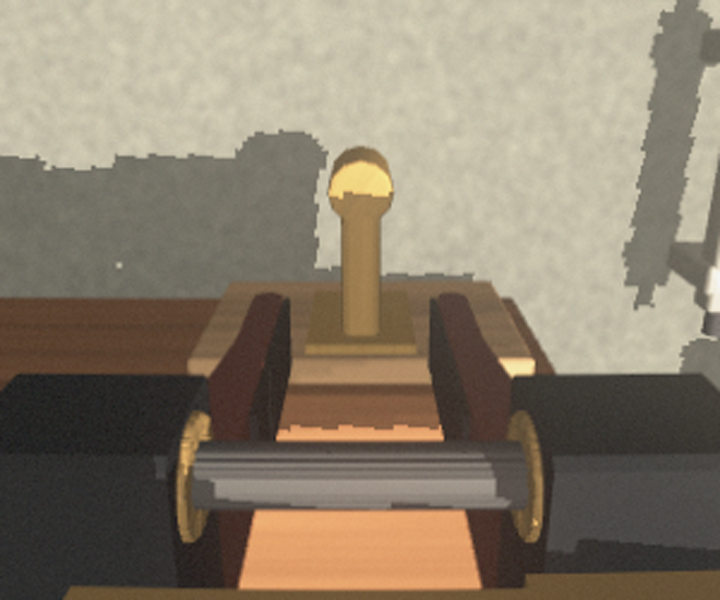

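The wrist view shows the left tab at columns 342-380, midway between the fingers. The tray looks about 12 mm out, because the press dragged it, so the left tray is the free one. I'll go down with dx +10 and grip.

```bash
python3 -m pendant '[{"wx":0,"wy":0,"wz":0,"dx":10,"dy":0,"dz":10,"gripper":0},{"wx":0,"wy":0,"wz":0,"dx":10,"dy":0,"dz":20,"gripper":0},{"wx":0,"wy":0,"wz":0,"dx":10,"dy":0,"dz":30,"gripper":0},{"wx":0,"wy":0,"wz":0,"dx":10,"dy":0,"dz":36,"gripper":0},{"wx":0,"wy":0,"wz":0,"dx":10,"dy":0,"dz":42,"gripper":0},{"wx":0,"wy":0,"wz":0,"dx":10,"dy":0,"dz":42,"gripper":0}]' 20 | grep -E "pos|force"
```

```text
position: [0.5868, -0.008, 0.0169]
wrist_force: [0.3, 0.2, -1.2]
grasp_force: 0.0
```

```bash
python3 -m pendant '[{"wx":0,"wy":0,"wz":0,"dx":0,"dy":0,"dz":5,"gripper":0},{"wx":0,"wy":0,"wz":0,"dx":0,"dy":0,"dz":9,"gripper":0},{"wx":0,"wy":0,"wz":0,"dx":0,"dy":0,"dz":12,"gripper":0},{"wx":0,"wy":0,"wz":0,"dx":0,"dy":0,"dz":12,"gripper":-1},{"wx":0,"wy":0,"wz":0,"dx":0,"dy":0,"dz":12,"gripper":-1},{"wx":0,"wy":0,"wz":0,"dx":0,"dy":0,"dz":12,"gripper":-1},{"wx":0,"wy":0,"wz":0,"dx":0,"dy":0,"dz":12,"gripper":-1},{"wx":0,"wy":0,"wz":0,"dx":0,"dy":0,"dz":12,"gripper":-1}]' 20
```

```text
time: 8.0
position: [0.5873, -0.0082, 0.0055]
tool_rot: [3.13, 0.269, 0.0]
wrist_force: [-0.4, -0.4, 0.2]
grip_width: 0.134
grasp_force: 20.0
```

Gripped: the width is 0.134, which is 12 mm. Now I'll pull.

```bash
python3 -m pendant '[{"wx":0,"wy":0,"wz":0,"dx":3,"dy":0,"dz":0,"gripper":-1},{"wx":0,"wy":0,"wz":0,"dx":8,"dy":0,"dz":0,"gripper":-1},{"wx":0,"wy":0,"wz":0,"dx":15,"dy":0,"dz":0,"gripper":-1},{"wx":0,"wy":0,"wz":0,"dx":15,"dy":0,"dz":0,"gripper":-1}]' 20
```

```text
time: 8.5
position: [0.603, -0.0054, 0.0055]
tool_rot: [3.13, 0.269, 0.002]
wrist_force: [1.0, -2.4, 2.5]
grip_width: 0.132
grasp_force: 20.0
```

```bash
python3 -m pendant '[{"wx":0,"wy":0,"wz":0,"dx":10,"dy":0,"dz":0,"gripper":-1},{"wx":0,"wy":0,"wz":0,"dx":20,"dy":0,"dz":0,"gripper":-1},{"wx":0,"wy":0,"wz":0,"dx":30,"dy":0,"dz":0,"gripper":-1},{"wx":0,"wy":0,"wz":0,"dx":40,"dy":0,"dz":0,"gripper":-1},{"wx":0,"wy":0,"wz":0,"dx":44,"dy":0,"dz":0,"gripper":-1},{"wx":0,"wy":0,"wz":0,"dx":48,"dy":0,"dz":0,"gripper":-1},{"wx":0,"wy":0,"wz":0,"dx":48,"dy":0,"dz":0,"gripper":-1}]' 20 | grep -E "pos|force|width"
python3 -m pendant '[{"wx":0,"wy":0,"wz":0,"dx":3,"dy":0,"dz":0,"gripper":-1},{"wx":0,"wy":0,"wz":0,"dx":6,"dy":0,"dz":0,"gripper":-1},{"wx":0,"wy":0,"wz":0,"dx":6,"dy":0,"dz":0,"gripper":-1}]' 20 | grep -E "pos|force|width"
```

```text
position: [0.6497, 0.0028, 0.0055]
wrist_force: [1.4, -2.4, 5.1]
grip_width: 0.136
grasp_force: 20.0
position: [0.6556, 0.0038, 0.0055]
wrist_force: [0.8, -2.6, 5.5]
grip_width: 0.136
grasp_force: 20.0
```

```bash
for k in 1 2 ; do python3 -m pendant '[{"wx":0,"wy":0,"wz":0,"dx":3,"dy":0,"dz":0,"gripper":-1},{"wx":0,"wy":0,"wz":0,"dx":5,"dy":0,"dz":0,"gripper":-1},{"wx":0,"wy":0,"wz":0,"dx":5,"dy":0,"dz":0,"gripper":-1}]' 20 | grep -E "pos|force|width"; done
```

```text
position: [0.6571, 0.0041, 0.0053]
wrist_force: [-9.7, -2.6, 12.8]
grip_width: 0.139
grasp_force: 20.0
position: [0.6586, 0.0043, 0.0046]
wrist_force: [-18.8, -5.1, 17.4]
grip_width: 0.134
grasp_force: 20.0
```

At the stop. I'll release, lift, and work out the way to the button.

```bash
python3 -m pendant '[{"wx":0,"wy":0,"wz":0,"dx":-4,"dy":0,"dz":0,"gripper":-1},{"wx":0,"wy":0,"wz":0,"dx":-4,"dy":0,"dz":0,"gripper":0},{"wx":0,"wy":0,"wz":0,"dx":-4,"dy":0,"dz":0,"gripper":0},{"wx":0,"wy":0,"wz":0,"dx":-4,"dy":0,"dz":0,"gripper":0},{"wx":0,"wy":0,"wz":0,"dx":-4,"dy":0,"dz":-30,"gripper":0},{"wx":0,"wy":0,"wz":0,"dx":-4,"dy":0,"dz":-80,"gripper":0},{"wx":0,"wy":0,"wz":0,"dx":-4,"dy":0,"dz":-130,"gripper":-1},{"wx":0,"wy":0,"wz":0,"dx":-4,"dy":0,"dz":-130,"gripper":-1}]' 20
python3 - <<'E'
from h import *
p=np.load("p.npy")
P=w(p,np.array([[-116,102.5,54],[-116,-102.5,54],[-10,-3,124]])/1000)
rows(P[2]+[0,0,-.024],p[2]+np.pi/2)
E
```

```text
time: 11.5
position: [0.664, 0.0057, 0.1401]
tool_rot: [3.13, 0.27, 0.013]
wrist_force: [0.0, 0.4, 0.7]
grip_width: 0.31
grasp_force: 0.0
d [-194.8 -101.6   38.5] turn [ 0.  -0.5 -0. ] q7 -1.67
```

```bash
python3 -m pendant '[{"wx":0,"wy":0,"wz":0,"dx":-50,"dy":-26,"dz":0,"gripper":-1},{"wx":0,"wy":0,"wz":0,"dx":-100,"dy":-52,"dz":0,"gripper":-1},{"wx":0,"wy":0,"wz":0,"dx":-150,"dy":-78,"dz":0,"gripper":-1},{"wx":0,"wy":0,"wz":0,"dx":-195,"dy":-102,"dz":0,"gripper":-1},{"wx":0,"wy":0,"wz":0,"dx":-195,"dy":-102,"dz":20,"gripper":-1},{"wx":0,"wy":0,"wz":0,"dx":-195,"dy":-102,"dz":38,"gripper":-1},{"wx":0,"wy":0,"wz":0,"dx":-195,"dy":-102,"dz":38,"gripper":-1},{"wx":0,"wy":0,"wz":0,"dx":-195,"dy":-102,"dz":38,"gripper":-1}]' 20
python3 - <<'E'
from h import *
p=np.load("p.npy")
P=w(p,np.array([[-116,102.5,54],[-116,-102.5,54],[-10,-3,124]])/1000)
rows(P[2]+[0,0,-.024],p[2]+np.pi/2)
E
```

```text
time: 12.5
position: [0.4515, 0.0722, 0.0974]
tool_rot: [-3.13, -0.27, 0.001]
wrist_force: [-0.3, 0.0, -0.2]
grip_width: 0.007
grasp_force: 0.0
d [ 3.5  0.3 -2.6] turn [-0.  0. -0.] q7 -1.83
```

Now I'll press down in steps and read the force.

```bash
python3 -m pendant '[{"wx":0,"wy":0,"wz":0,"dx":3,"dy":0,"dz":4,"gripper":-1},{"wx":0,"wy":0,"wz":0,"dx":3,"dy":0,"dz":8,"gripper":-1},{"wx":0,"wy":0,"wz":0,"dx":3,"dy":0,"dz":12,"gripper":-1},{"wx":0,"wy":0,"wz":0,"dx":3,"dy":0,"dz":16,"gripper":-1},{"wx":0,"wy":0,"wz":0,"dx":3,"dy":0,"dz":16,"gripper":-1}]' 20| grep -E "pos|force"
python3 -m pendant '[{"wx":0,"wy":0,"wz":0,"dx":0,"dy":0,"dz":3,"gripper":-1},{"wx":0,"wy":0,"wz":0,"dx":0,"dy":0,"dz":6,"gripper":-1},{"wx":0,"wy":0,"wz":0,"dx":0,"dy":0,"dz":6,"gripper":-1}]' 20| grep -E "pos|force"
```

```text
position: [0.4545, 0.0726, 0.0812]
wrist_force: [0.7, -0.2, 2.2]
grasp_force: 0.9
position: [0.4545, 0.0725, 0.0752]
wrist_force: [0.4, -0.5, 3.4]
grasp_force: 1.4
```

```bash
for k in 1 2 3; do python3 -m pendant '[{"wx":0,"wy":0,"wz":0,"dx":0,"dy":0,"dz":2,"gripper":-1},{"wx":0,"wy":0,"wz":0,"dx":0,"dy":0,"dz":4,"gripper":-1},{"wx":0,"wy":0,"wz":0,"dx":0,"dy":0,"dz":4,"gripper":-1}]' 20| grep -E "pos|wrist"; done
```

```text
position: [0.4545, 0.0726, 0.0713]
wrist_force: [-0.2, -0.7, 3.6]
position: [0.4547, 0.0726, 0.0685]
wrist_force: [-5.8, -1.5, 19.9]
position: [0.4551, 0.0726, 0.0677]
wrist_force: [-18.6, -4.6, 62.8]
```

The button is on its stop. I'll let up and go to the right pull.

```bash
python3 -m pendant '[{"wx":0,"wy":0,"wz":0,"dx":0,"dy":0,"dz":-10,"gripper":-1},{"wx":0,"wy":0,"wz":0,"dx":0,"dy":0,"dz":-30,"gripper":-1},{"wx":0,"wy":0,"wz":0,"dx":0,"dy":0,"dz":-70,"gripper":-1},{"wx":0,"wy":0,"wz":0,"dx":0,"dy":0,"dz":-80,"gripper":-1},{"wx":0,"wy":0,"wz":0,"dx":0,"dy":0,"dz":-80,"gripper":-1}]' 20
python3 - <<'E'
from h import *
p=np.load("p.npy")
P=w(p,np.array([[-116,102.5,54],[-116,-105.5,54],[-10,-3,124]])/1000)
rows(P[1]+[0,0,.086],p[2]+np.pi/2)
E
```

```text
time: 15.25
position: [0.4545, 0.0724, 0.1432]
tool_rot: [3.13, 0.269, 0.001]
wrist_force: [0.1, -0.8, -0.4]
grip_width: 0.009
grasp_force: 0.0
d [ 106.4 -102.6    3.3] turn [ 0. -0. -0.] q7 -1.79
```

```bash
python3 -m pendant '[{"wx":0,"wy":0,"wz":0,"dx":36,"dy":-34,"dz":0,"gripper":0},{"wx":0,"wy":0,"wz":0,"dx":72,"dy":-68,"dz":0,"gripper":0},{"wx":0,"wy":0,"wz":0,"dx":108,"dy":-102,"dz":0,"gripper":0},{"wx":0,"wy":0,"wz":0,"dx":108,"dy":-102,"dz":30,"gripper":0},{"wx":0,"wy":0,"wz":0,"dx":108,"dy":-102,"dz":60,"gripper":0},{"wx":0,"wy":0,"wz":0,"dx":108,"dy":-102,"dz":80,"gripper":0},{"wx":0,"wy":0,"wz":0,"dx":108,"dy":-102,"dz":80,"gripper":0},{"wx":0,"wy":0,"wz":0,"dx":108,"dy":-102,"dz":80,"gripper":0}]' 20
python3 - <<'E'
from h import *
c=optics.camera("wrist");f=c["frame"][:,:,::-1]
cv2.imwrite("pics/w6.png",cv2.resize(f[100:350,170:470],None,fx=2.4,fy=2.4,interpolation=2))
E
```

```text
time: 16.25
position: [0.5432, 0.1916, 0.0632]
tool_rot: [-3.13, -0.27, 0.001]
wrist_force: [0.4, -0.2, 0.2]
grip_width: 0.503
grasp_force: 0.0
```

View pics/w6.png

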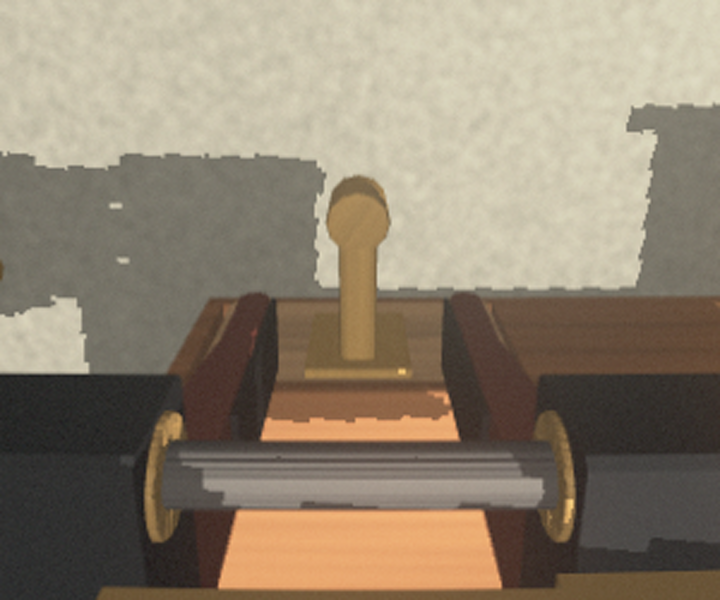

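The wrist view shows the right tab at column 358, centred between the fingers (about 361), with its bead at (358,220). I'll descend and grip.

```bash
python3 -m pendant '[{"wx":0,"wy":0,"wz":0,"dx":0,"dy":-1,"dz":18,"gripper":0},{"wx":0,"wy":0,"wz":0,"dx":0,"dy":-1,"dz":36,"gripper":0},{"wx":0,"wy":0,"wz":0,"dx":0,"dy":-1,"dz":50,"gripper":0},{"wx":0,"wy":0,"wz":0,"dx":0,"dy":-1,"dz":57,"gripper":0},{"wx":0,"wy":0,"wz":0,"dx":0,"dy":-1,"dz":57,"gripper":-1},{"wx":0,"wy":0,"wz":0,"dx":0,"dy":-1,"dz":57,"gripper":-1},{"wx":0,"wy":0,"wz":0,"dx":0,"dy":-1,"dz":57,"gripper":-1},{"wx":0,"wy":0,"wz":0,"dx":0,"dy":-1,"dz":57,"gripper":-1}]' 20
python3 -m pendant '[{"wx":0,"wy":0,"wz":0,"dx":0,"dy":0,"dz":0,"gripper":-1},{"wx":0,"wy":0,"wz":0,"dx":0,"dy":0,"dz":0,"gripper":-1},{"wx":0,"wy":0,"wz":0,"dx":3,"dy":0,"dz":0,"gripper":-1},{"wx":0,"wy":0,"wz":0,"dx":6,"dy":0,"dz":0,"gripper":-1},{"wx":0,"wy":0,"wz":0,"dx":8,"dy":0,"dz":0,"gripper":-1},{"wx":0,"wy":0,"wz":0,"dx":8,"dy":0,"dz":0,"gripper":-1}]' 20
```

```text
time: 17.3
position: [0.5436, 0.1924, 0.0068]
tool_rot: [3.13, 0.269, 0.001]
wrist_force: [0.6, -1.0, 1.8]
grip_width: 0.134
grasp_force: 20.0
time: 18.05
position: [0.5519, 0.1938, 0.0068]
tool_rot: [3.13, 0.269, 0.002]
wrist_force: [0.0, -1.9, 5.2]
grip_width: 0.132
grasp_force: 20.0
```

Free. I'll pull to the stop, 80 mm in total.

```bash
python3 -m pendant '[{"wx":0,"wy":0,"wz":0,"dx":10,"dy":0,"dz":0,"gripper":-1},{"wx":0,"wy":0,"wz":0,"dx":20,"dy":0,"dz":0,"gripper":-1},{"wx":0,"wy":0,"wz":0,"dx":30,"dy":0,"dz":0,"gripper":-1},{"wx":0,"wy":0,"wz":0,"dx":40,"dy":0,"dz":0,"gripper":-1},{"wx":0,"wy":0,"wz":0,"dx":50,"dy":0,"dz":0,"gripper":-1},{"wx":0,"wy":0,"wz":0,"dx":60,"dy":0,"dz":0,"gripper":-1},{"wx":0,"wy":0,"wz":0,"dx":66,"dy":0,"dz":0,"gripper":-1},{"wx":0,"wy":0,"wz":0,"dx":66,"dy":0,"dz":0,"gripper":-1}]' 20 | grep -E "pos|wrist"
for k in 1 2 3; do python3 -m pendant '[{"wx":0,"wy":0,"wz":0,"dx":3,"dy":0,"dz":0,"gripper":-1},{"wx":0,"wy":0,"wz":0,"dx":5,"dy":0,"dz":0,"gripper":-1},{"wx":0,"wy":0,"wz":0,"dx":5,"dy":0,"dz":0,"gripper":-1}]' 20 | grep -E "pos|wrist|width"; done
```

```text
position: [0.6172, 0.2052, 0.0067]
wrist_force: [0.8, -0.8, 4.8]
position: [0.6217, 0.206, 0.0068]
wrist_force: [0.3, -2.6, 4.9]
grip_width: 0.134
position: [0.6225, 0.2061, 0.0065]
wrist_force: [-12.4, -5.5, 14.7]
grip_width: 0.137
position: [0.6243, 0.2064, 0.0058]
wrist_force: [-19.2, -6.6, 17.2]
grip_width: 0.139
```

```bash
python3 -m pendant '[{"wx":0,"wy":0,"wz":0,"dx":-4,"dy":0,"dz":0,"gripper":-1},{"wx":0,"wy":0,"wz":0,"dx":-4,"dy":0,"dz":0,"gripper":0},{"wx":0,"wy":0,"wz":0,"dx":-4,"dy":0,"dz":0,"gripper":0},{"wx":0,"wy":0,"wz":0,"dx":-4,"dy":0,"dz":0,"gripper":0},{"wx":0,"wy":0,"wz":0,"dx":-4,"dy":0,"dz":-30,"gripper":0},{"wx":0,"wy":0,"wz":0,"dx":-4,"dy":0,"dz":-80,"gripper":0},{"wx":0,"wy":0,"wz":0,"dx":-4,"dy":0,"dz":-135,"gripper":0},{"wx":0,"wy":0,"wz":0,"dx":-4,"dy":0,"dz":-170,"gripper":0}]' 20
python3 -m pendant '[{"wx":0,"wy":0,"wz":0,"dx":-50,"dy":0,"dz":0,"gripper":0},{"wx":0,"wy":0,"wz":0,"dx":-100,"dy":0,"dz":0,"gripper":0},{"wx":0,"wy":0,"wz":0,"dx":-150,"dy":0,"dz":0,"gripper":0},{"wx":0,"wy":0,"wz":0,"dx":-200,"dy":0,"dz":0,"gripper":0},{"wx":0,"wy":0,"wz":0,"dx":-220,"dy":0,"dz":0,"gripper":0},{"wx":0,"wy":0,"wz":0,"dx":-220,"dy":0,"dz":0,"gripper":0}]' 20
python3 - <<'E'
from h import *
c=optics.camera("top"); f=c["frame"].astype(int)
new=cv2.cvtColor(c["frame"],cv2.COLOR_RGB2GRAY)
old=cv2.imread("pics/top0.png"); og=cv2.cvtColor(old,cv2.COLOR_BGR2GRAY)
p=np.load("p.npy")
# brass pixels: compare bead with template from the first picture
for n,y,uv in(("left",.1025,(337,169)),("right",-.1025,(252,186))):
    t=old[uv[1]-6:uv[1]+7,uv[0]-7:uv[0]+8][:,:,::-1].copy()
    m=cv2.matchTemplate(c["frame"],t,cv2.TM_CCOEFF_NORMED)
    m[:, :]*=1; sub=m[60:200,200:380]; v,_,_,l=cv2.minMaxLoc(sub)[1],0,0,cv2.minMaxLoc(sub)[3]
    px=np.array([l[0]+200+7,l[1]+60+6])
    g=np.arange(0,.1,.001)
    pr=proj(c,w(p,np.c_[-.139-g,np.full(100,y),np.full(100,.066)]))
    i=np.argmin(np.linalg.norm(pr-px,axis=1)); print(n,px,round(v,2),"out",g[i],"miss",np.linalg.norm(pr[i]-px).round(1))
cv2.imwrite("pics/top9.png",c["frame"][:,:,::-1])
for n,(u,v,a,b) in dict(hammer=(408,185,448,270),spandrel=(158,212,202,262),tin=(168,266,212,306),depthing=(380,130,428,185)).items():
    print(n,"mean diff",np.abs(new[v:b,u:a].astype(int)-og[v:b,u:a]).mean().round(1))
E
```

```text
time: 21.18
position: [0.6279, 0.2076, 0.1794]
tool_rot: [-3.129, -0.27, -0.005]
wrist_force: [-0.3, -0.1, -0.7]
grip_width: 0.506
grasp_force: 0.0
time: 21.92
position: [0.4097, 0.1692, 0.1769]
tool_rot: [3.129, 0.27, 0.002]
wrist_force: [1.4, -0.1, -0.4]
grip_width: 0.499
grasp_force: 0.0
left [330 137] 0.92 out 0.08 miss 0.3
right [246 154] 0.83 out 0.079 miss 0.5
hammer mean diff 17.8
spandrel mean diff 59.3
tin mean diff 35.4
depthing mean diff 17.2
```

Run:
```python
import cv2,numpy as np
o=cv2.imread("pics/top0.png");n=cv2.imread("pics/top9.png")
for k,(u,v,a,b) in dict(hammer=(408,185,448,270),depthing=(380,130,428,185),spandrel=(158,212,202,262),weight=(385,38,440,90)).items():
    m=cv2.matchTemplate(n,o[v:b,u:a],cv2.TM_CCOEFF_NORMED);_,s,_,l=cv2.minMaxLoc(m);print(k,round(s,2),l[0]-u,l[1]-v, o[v:b,u:a].mean().round(),n[v:b,u:a].mean().round())
```

```text
hammer 1.0 0 0 136.0 153.0
depthing 1.0 0 0 137.0 154.0
spandrel 0.3 430 -94 139.0 84.0
weight 1.0 0 0 133.0 149.0
```

```bash
python3 -c "
from workcell import order
print(order.finish_job())"
```

```text
the job is handed in; nothing more can be done
None
```

Both trays are out at their stops (left about 80 mm, right about 79 mm in the final picture) and the job is handed in: left tray first, then one full button press, then right. My first grip closed above the left pull because the fingertips sit about 39 mm above the reported tool point, so the left tray was freed by a downward press that dragged it out about 12 mm, not by a clean tug. The hammer and depthing tool have not moved; the arm hid the spandrel and screw tin in the last picture, so I couldn't check those two, but the gripper did not go down near them.

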